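# Heft two canisters and seat each in the holder for its weight class

### The arm

A 7-joint arm with a two-finger parallel gripper is mounted at the origin on the work surface. World frame = base frame: x ahead of the robot, y to its left, z up, the work surface at z = 0. Lengths are in m, angles in rad, forces in N, time in s.
With the tool pointing down it reaches from about 0.425 to 0.875 m from the base axis. Payload 4.7 kg.
Tool frame: the origin (TCP) lies on the centre line of the jaws, within the pads' length; the fingertips stand ahead of it and the grasp point (between the pads) lies 2 mm behind it (nose_length is the z of the fingertips in the tool frame, in m); z points along the fingers, y is the line along which they close (so a half turn about z gives the same grasp; the last joint's range is limited). The gripper opens to 87 mm and grips with 3 to 60 N. Pads are 19 mm wide; open, the fingers measure 117 mm over their backs; the gripper's body (75 mm by 190 mm) begins 51 mm behind the grasp point.
Start: joints at [1.297, 0.321, -0.07, 1.45, 0.023, 1.371, -0.057], TCP at [0.184, -0.623, 0.24] pointing down, gripper open.
Joint ranges: [-2.86, 2.86], [-0.3, 2.09], [-1.38, 1.24], [0.06, 2.45], [-1.56, 4.7], [0.09, 2.05], [-2.69, 2.69]. Speed limits (rad/s): [2.57, 2.57, 3.14, 3.14, 3.14, 3.14, 3.14].

### API

Orientations are given as a rotation vector (axis times angle).
In Python, from bench import * gives the robot as it stands.
- The arm moves only by the tool send_rows, never from a script. Its arguments are lists of equal length, an entry for each row: "xyz": the shift along the tool's x, y, z in mm, a list of three; "dr": the turn, a rotation vector about the tool's x, y, z in rad, a list of three. A call has exactly 10 rows; each row is the pose to reach, as a shift and turn from the pose commanded when the call began, along the tool's axes at that moment; what a row does not reach only later rows make up. A row lasts 1/12 s, in which the tool goes at most 41.7 mm and 7.16 degrees, less where a joint would pass 70% of its speed; a pose out of reach is approached as far as the arm can. A call with a gripper value outside its range is refused whole. "jaw" is the finger opening in mm, from 0 to 87, set as the call begins (left out, the last holds). The fingers move at their own pace and stop on an object; "grip_force" is the grip in N (left out, the last holds). Time passes only in rows, so rows that repeat a pose let the fingers close, or fill a call up. It gives the time, the measured TCP pose, the force, the opening and the grip force at its end, in the units of the state.
- get_state(): the state, without advancing time (a new reading comes with each control period).
- get_image(name): name is "scene" or "top"; returns the picture (400x640x3 uint8, red, green, blue); there is no depth.
- calibration(name): a dict with "vfov" (degrees; the focal length in pixels is half the picture's height over the tangent of half this angle, whatever the lens; pixels are square), "cx", "cy" (the principal point, pixels), "rvec" (rotation vector, rad) and "tvec" (3), from world to camera coordinates, as OpenCV has them. Camera axes: x right, y down, z forward; pixel columns grow to the right and rows downward; lengths in m; the calibration is good to about 2 mm. A picture is of the moment at which its call begins. calibration takes no time and is no camera call.
- close_job(): hands the job in; it is judged then, once.
The state is a dict: "time": time; "joint_positions": joint angles; "qd": joint speeds; "joint_torque": joint torques, N m; "position": TCP position; "tool_rot": TCP orientation; "ft_force": force on the tool from outside, world axes, zero at the start; "torque": the same for the moment, N m; "grip_width": opening from 0.0 (shut) to 1.0 (fully open); "grip_force": force on a finger pad.
Only numpy, scipy, OpenCV 4.12 (cv2) and the standard library are available. Lean on these libraries where they do the work, as an engineer would, in place of code of your own. Each camera call takes 0.05 s, during which the arm holds its last target. There are 200 camera calls.

### The job

Lift each of the two closed canisters by its knob to feel how heavy it is, then put it upright in a free well of the right holder: blue for under 350 g, yellow for 350 to 650 g, red for over 650 g (within 50 g of a line either neighbour will do). Press it gently (never more than about 25 N) until its riser plate is on the stop and it is fully home, let go, and leave everything else on the counter alone; do not tip the canisters over.

Things in the scene. Friction and masses are not known exactly. Their poses are not given: they have to be found in the camera images.
- can_a: one of the two identical closed aluminium canisters with a dark band under the lid: body 78 mm across and 100 mm high, on its flat lid a round black knob 28 mm across and 36 mm high (top 136 mm above the underside) to lift it by. Its contents, and so its mass, differ from run to run: 140 to 870 g, independent of the other; only lifting tells. Origin: centre of the underside, z up
- can_b: one of the two identical closed aluminium canisters with a dark band under the lid: body 78 mm across and 100 mm high, on its flat lid a round black knob 28 mm across and 36 mm high (top 136 mm above the underside) to lift it by. Its contents, and so its mass, differ from run to run: 140 to 870 g, independent of the other; only lifting tells. Origin: centre of the underside, z up
- holder_light: fixed blue plastic holder block for canisters under 350 g, 200 x 104 x 45 mm high, with two round wells of 81 mm bore, mouths chamfered, along its x axis, 48 mm either side of its centre. Origin: centre of the underside, z up. The three holders trade places from run to run
- light_well0 (a point): centre of the mouth of a well of the blue holder, 45 mm above the counter, z up. In it lies a black riser plate held up by friction, top 9 to 15 mm below the mouth; it yields at about 10 N of load (the canister's weight counts), stays down, and stops with its top 35 mm down; a cushion in it gives 0.2 mm per N. A canister standing on it there is fully home, knob top 101 mm above the mouth
- light_well1 (a point): centre of the mouth of a well of the blue holder, 45 mm above the counter, z up. In it lies a black riser plate held up by friction, top 9 to 15 mm below the mouth; it yields at about 10 N of load (the canister's weight counts), stays down, and stops with its top 35 mm down; a cushion in it gives 0.2 mm per N. A canister standing on it there is fully home, knob top 101 mm above the mouth
- holder_medium: fixed yellow plastic holder block for canisters of 350 to 650 g, 200 x 104 x 45 mm high, with two round wells of 81 mm bore, mouths chamfered, along its x axis, 48 mm either side of its centre. Origin: centre of the underside, z up. The three holders trade places from run to run
- medium_well0 (a point): centre of the mouth of a well of the yellow holder, 45 mm above the counter, z up. In it lies a black riser plate held up by friction, top 9 to 15 mm below the mouth; it yields at about 10 N of load (the canister's weight counts), stays down, and stops with its top 35 mm down; a cushion in it gives 0.2 mm per N. A canister standing on it there is fully home, knob top 101 mm above the mouth
- medium_well1 (a point): centre of the mouth of a well of the yellow holder, 45 mm above the counter, z up. In it lies a black riser plate held up by friction, top 9 to 15 mm below the mouth; it yields at about 10 N of load (the canister's weight counts), stays down, and stops with its top 35 mm down; a cushion in it gives 0.2 mm per N. A canister standing on it there is fully home, knob top 101 mm above the mouth
- holder_heavy: fixed red plastic holder block for canisters over 650 g, 200 x 104 x 45 mm high, with two round wells of 81 mm bore, mouths chamfered, along its x axis, 48 mm either side of its centre. Origin: centre of the underside, z up. The three holders trade places from run to run
- heavy_well0 (a point): centre of the mouth of a well of the red holder, 45 mm above the counter, z up. In it lies a black riser plate held up by friction, top 9 to 15 mm below the mouth; it yields at about 10 N of load (the canister's weight counts), stays down, and stops with its top 35 mm down; a cushion in it gives 0.2 mm per N. A canister standing on it there is fully home, knob top 101 mm above the mouth
- heavy_well1 (a point): centre of the mouth of a well of the red holder, 45 mm above the counter, z up. In it lies a black riser plate held up by friction, top 9 to 15 mm below the mouth; it yields at about 10 N of load (the canister's weight counts), stays down, and stops with its top 35 mm down; a cushion in it gives 0.2 mm per N. A canister standing on it there is fully home, knob top 101 mm above the mouth
- shaker: glass shaker with a steel cap, 36 mm across, 75 mm high; a bystander, to be left alone. Origin: centre of the underside
- cup: white cup, 72 mm across, 90 mm high; a bystander, to be left alone. Origin: centre of the underside
- bowl: steel bowl, 130 mm across, 55 mm high; a bystander, to be left alone. Origin: centre of the underside
- sauce: orange sauce bottle, 60 mm across, 170 mm high; a bystander, to be left alone. Origin: centre of the underside
- spoon: steel spoon, lying; a bystander, to be left alone. Origin: centre of the underside (of its middle)
Things that resemble listed ones, but are neither listed nor needed, are in the scene too. Leave any purple look-alike of the holder_heavy alone. What is shaped like the can_b but green is not meant.

How it is judged:
On the way:
1. a canister is lifted off the counter (height (world z) of any of can_a, can_b above 0.02 m), for 0.3 s.
At the end, for the whole second after the job is handed in: each canister rests in a well of the holder for its mass (lines at 350 and 650 g; within 50 g either neighbour counts), within 4 mm of the well's axis, tilt under 0.06 rad, underside at least 32.5 mm below the mouth (home is 35) (((horizontal distance between can_a and light_well0 below 0.004 m and z of can_a in the frame of light_well0 below -0.0325 m and contact force between can_a and holder_light between 0.5 and 3.924 N) or (horizontal distance between can_a and light_well1 below 0.004 m and z of can_a in the frame of light_well1 below -0.0325 m and contact force between can_a and holder_light between 0.5 and 3.924 N) or (horizontal distance between can_a and medium_well0 below 0.004 m and z of can_a in the frame of medium_well0 below -0.0325 m and contact force between can_a and holder_medium between 2.943 and 6.867 N) or (horizontal distance between can_a and medium_well1 below 0.004 m and z of can_a in the frame of medium_well1 below -0.0325 m and contact force between can_a and holder_medium between 2.943 and 6.867 N) or (horizontal distance between can_a and heavy_well0 below 0.004 m and z of can_a in the frame of heavy_well0 below -0.0325 m and contact force between can_a and holder_heavy between 5.886 and 15 N) or (horizontal distance between can_a and heavy_well1 below 0.004 m and z of can_a in the frame of heavy_well1 below -0.0325 m and contact force between can_a and holder_heavy between 5.886 and 15 N)) and angle between each of can_a, can_b's own z axis and vertical below 0.06 rad and linear speed of each of can_a, can_b below 0.01 m/s and ((horizontal distance between can_b and light_well0 below 0.004 m and z of can_b in the frame of light_well0 below -0.0325 m and contact force between can_b and holder_light between 0.5 and 3.924 N) or (horizontal distance between can_b and light_well1 below 0.004 m and z of can_b in the frame of light_well1 below -0.0325 m and contact force between can_b and holder_light between 0.5 and 3.924 N) or (horizontal distance between can_b and medium_well0 below 0.004 m and z of can_b in the frame of medium_well0 below -0.0325 m and contact force between can_b and holder_medium between 2.943 and 6.867 N) or (horizontal distance between can_b and medium_well1 below 0.004 m and z of can_b in the frame of medium_well1 below -0.0325 m and contact force between can_b and holder_medium between 2.943 and 6.867 N) or (horizontal distance between can_b and heavy_well0 below 0.004 m and z of can_b in the frame of heavy_well0 below -0.0325 m and contact force between can_b and holder_heavy between 5.886 and 15 N) or (horizontal distance between can_b and heavy_well1 below 0.004 m and z of can_b in the frame of heavy_well1 below -0.0325 m and contact force between can_b and holder_heavy between 5.886 and 15 N))); the robot touches nothing.
It fails at once if a canister is pushed against a holder with more than 30 N (contact force between any of can_a, can_b and holder_light above 30 N or contact force between any of can_a, can_b and holder_medium above 30 N or contact force between any of can_a, can_b and holder_heavy above 30 N).
It fails at once if a canister is tipped more than 45 degrees (angle between any of can_a, can_b's own z axis and vertical above 0.785 rad).
It fails at once if a bystander is moved more than 20 mm (distance of any of shaker, cup, bowl, sauce, spoon from where it was at the start of the episode above 0.02 m).
It also fails if it takes over 69 s, if anything falls off the work surface, if the arm or the gripper's body presses on something with over 40 N, if the wrist force passes 120 N, or if a joint passes its speed limit or range.

## Working session

There is one attempt and no reset: what is moved stays moved. The work goes in short steps, Python scripts to look and compute and a tool call to move; the robot and the scene stay as the last step left them, time stands still between calls to the robot, and variables do not carry over. Pictures are saved under pics/ and viewed, at most 10 in all, crops included, and the job is handed in when it is done.

Besides the shell and the picture viewer there is one more tool, called after "Request:" as a command line: name --argument value ..., lists and objects as JSON in quotes. send_rows: Moves the arm, as the interface text tells. Its arguments: {"type":"object","properties":{"xyz":{"type":"array"},"dr":{"type":"array"},"jaw":{"type":"number"},"grip_force":{"type":"number"}},"required":["xyz","dr"]}

```bash
mkdir -p pics; python3 - <<'E'
from bench import *
import cv2
print(get_state())
for n in("top","scene"):
    print(n,calibration(n)); cv2.imwrite(f"pics/{n}0.png",get_image(n)[:,:,::-1])
try: print(nose_length)
except Exception as e: print(e)
E
```

```text
{'time': 0.0, 'joint_positions': array([ 1.29708133,  0.32181754, -0.07009778,  1.45165427,  0.02258542,
        1.37080534, -0.05691444]), 'qd': array([ 0.0018185 ,  0.00115254, -0.00139805, -0.00027109,  0.00010174,
       -0.0005161 ,  0.0006283 ]), 'joint_torque': array([-2.54729284e-04, -4.91292894e+01, -4.03714003e-01, -3.12526739e+01,
       -6.37530070e-02,  4.39265231e-02,  1.81574464e-04]), 'position': array([ 0.18432719, -0.62277814,  0.23847554]), 'tool_rot': array([-3.10726741e+00, -4.50311545e-01,  5.50517225e-04]), 'ft_force': array([-0.29993152,  0.34490413,  0.13529892]), 'torque': array([0.01858118, 0.00777269, 0.07380401]), 'grip_force': 0.0, 'grip_width': 0.9997909062738506}
top {'vfov': 46.10563218254747, 'cx': 313.902742489231, 'cy': 191.6607505811597, 'rvec': array([ 2.18727652, -2.19880151,  0.03571751]), 'tvec': array([-0.02225598,  0.49561946,  1.37313943])}
scene {'vfov': 57.397079100955736, 'cx': 321.705309236191, 'cy': 201.10058461551782, 'rvec': array([ 1.72238281,  1.91531338, -0.7310794 ]), 'tvec': array([ 0.09887193, -0.31409064,  1.40075755])}
0.017
```

View pics/top0.png

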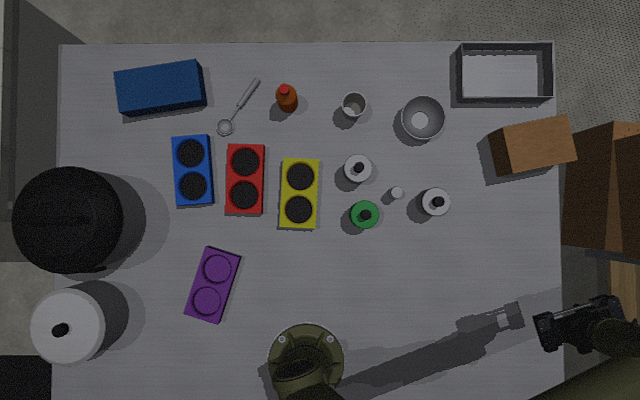

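View pics/scene0.png

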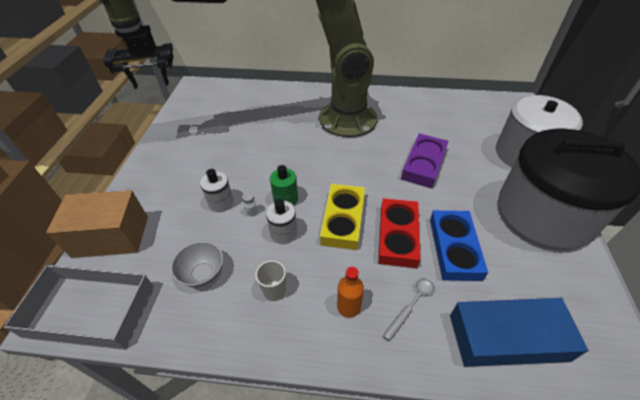

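The top view shows canisters at about (358,170) and (435,203), with the green decoy at (364,214). The wells are blue (190,152) and (192,186), red (245,161) and (244,191), yellow (300,176) and (299,209). Everything looks free. I'll zoom in for sub-pixel work.

```bash
cat > h.py <<'E'
from bench import *
import numpy as np, cv2
from scipy.spatial.transform import Rotation as R
def cam(n):
    c=calibration(n); f=200/np.tan(np.radians(c["vfov"]/2))
    return np.array([[f,0,c["cx"]],[0,f,c["cy"]],[0,0,1]]),c["rvec"],c["tvec"]
def proj(n,P):
    K,r,t=cam(n); return cv2.projectPoints(np.float64(P).reshape(-1,3),r,t,K,None)[0][:,0]
def unproj(n,uv,z):
    K,r,t=cam(n); Rm=cv2.Rodrigues(r)[0]; C=-Rm.T@t
    d=Rm.T@np.linalg.inv(K)@np.array([uv[0],uv[1],1]); return C+d*(z-C[2])/d[2]
def avg(n,k=6): return np.mean([get_image(n).astype(float) for _ in range(k)],0)
E
python3 - <<'E'
from h import *
T=avg("top");S=avg("scene");np.savez("im.npz",top=T,scene=S)
a=cv2.resize(T[125:240,165:465][:,:,::-1],None,fx=2.66,fy=2.66,interpolation=cv2.INTER_CUBIC)
b=cv2.resize(S[160:285,190:490][:,:,::-1],None,fx=2.26,fy=2.26,interpolation=cv2.INTER_CUBIC)
b=cv2.copyMakeBorder(b,0,0,0,max(0,a.shape[1]-b.shape[1]),0)[:,:a.shape[1]]
cv2.imwrite("pics/z.png",np.clip(np.vstack([a,b])*1.3,0,255))
hs=cv2.cvtColor(T.astype(np.uint8),cv2.COLOR_RGB2HSV)
for n,(u0,u1) in dict(blue=(168,218),red=(222,268),yel=(275,322)).items():
    sub=hs[130:235,u0:u1]; v=sub[...,2][sub[...,1]>150]; print(n,np.percentile(v,[5,25,50,75,95]))
E
```

```text
blue [ 42.  80. 126. 130. 135.]
red [ 44.  97. 126. 129. 133.]
yel [ 57.   119.25 128.   130.   133.  ][ WARN:0@7.047] global loadsave.cpp:1063 imwrite_ Unsupported depth image for selected encoder is fallbacked to CV_8U.
```

View pics/z.png

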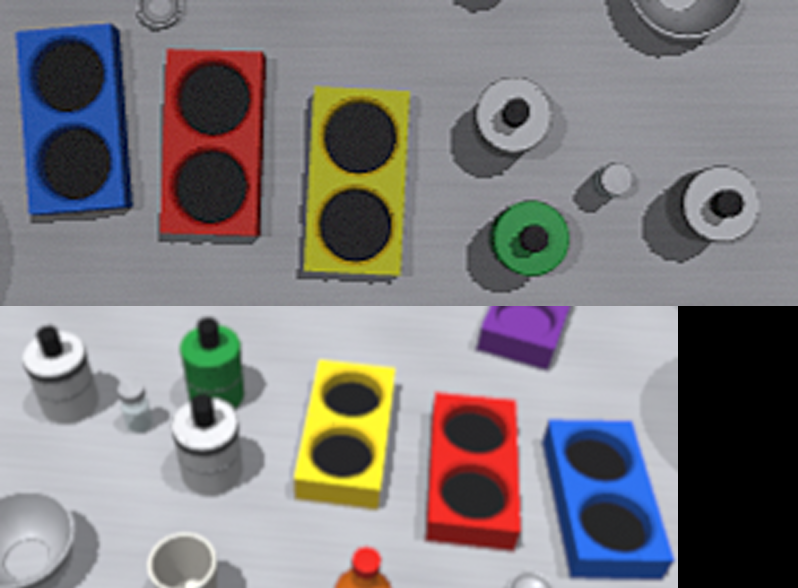

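```bash
python3 - <<'E'
from h import *
from scipy.optimize import minimize
Z=np.load("im.npz")
def big(m):
    cs=cv2.findContours(m.astype(np.uint8),cv2.RETR_EXTERNAL,cv2.CHAIN_APPROX_NONE)[0]
    c=max(cs,key=cv2.contourArea); o=np.zeros(m.shape,np.uint8); cv2.drawContours(o,[c],-1,1,-1); return o,c
def render(n,P,box):
    u0,v0,w,h=box; uv=(proj(n,P)-[u0,v0]+.5)*4-.5
    o=np.zeros((h*4,w*4),np.uint8); cv2.fillPoly(o,[np.round(uv*16).astype(np.int32)],1,shift=4)
    return cv2.resize(o.astype(np.float32),(w,h),interpolation=cv2.INTER_AREA)
def fit(shape,p0,masks):
    def cost(p,ns): return sum(np.abs(render(n,shape(p),b)-m[b[1]:b[1]+b[3],b[0]:b[0]+b[2]]).sum() for n,(m,b) in masks.items() if n in ns)
    out={}
    for ns in (["top"],["scene"],["top","scene"]):
        s=np.vstack([p0]+[np.array(p0)+d for d in np.diag([.01,.01,.1][:len(p0)])])
        r=minimize(cost,p0,args=(ns,),method="Nelder-Mead",options=dict(initial_simplex=s,xatol=1e-5,fatol=1e-3))
        out["+".join(ns)]=(r.x.round(4),round(r.fun,1))
    return out
def rect(p):
    q=np.array([[-.1,-.052],[.1,-.052],[.1,.052],[-.1,.052]]); c,s=np.cos(p[2]),np.sin(p[2])
    return np.c_[q@np.array([[c,s],[-s,c]])+p[:2],np.full(4,.045)]
t=np.linspace(0,2*np.pi,60)
circ=lambda p:np.c_[p[0]+.039*np.cos(t),p[1]+.039*np.sin(t),np.full(60,.1)]
hsv={n:cv2.cvtColor(Z[n].round().astype(np.uint8),cv2.COLOR_RGB2HSV).astype(int) for n in("top","scene")}
for name,hue,tc in (("blue",(100,125),(191,169)),("red",None,(245,180)),("yel",(22,38),(299,193))):
    p=unproj("top",tc,.045); ms={}
    for n in hsv:
        uv=proj(n,rect([p[0],p[1],0])); c=uv.mean(0); b=[int(c[0]-45),int(c[1]-55),90,110]
        H,S,V=np.moveaxis(hsv[n],2,0); hm=((H<8)|(H>172)) if hue is None else (H>hue[0])&(H<hue[1])
        sel=hm&(S>120); k=np.zeros(sel.shape,bool); k[b[1]:b[1]+b[3],b[0]:b[0]+b[2]]=1
        vref=np.percentile(V[sel&k],80); ms[n]=(big(sel&k&(V>.84*vref))[0],b)
    r=fit(rect,[p[0],p[1],0],ms); print(name,r)
    q=r["top+scene"][0]; print("  wells",[np.round(q[:2]+s*.048*np.array([np.cos(q[2]),np.sin(q[2])]),4) for s in(-1,1)])
for name,tc in (("A",(358,168)),("B",(435,201))):
    p=unproj("top",tc,.1); ms={}
    for n in hsv:
        c=proj(n,[p])[0]; b=[int(c[0]-26),int(c[1]-26),52,52]
        V=hsv[n][...,2]; k=np.zeros(V.shape,bool); k[b[1]:b[1]+b[3],b[0]:b[0]+b[2]]=1
        lid=np.percentile(V[int(c[1]-11):int(c[1]+11),int(c[0]-11):int(c[0]+11)],85); bg=np.percentile(V[k],50)
        if n=="top": bg=140
        print(name,n,lid,bg); m=(k&(V>(lid+bg)/2)).astype(np.uint8); 
        o,cc=big(m); o,_=big(np.uint8(cv2.fillPoly(np.zeros(V.shape,np.uint8),[cv2.convexHull(cc)],1))); ms[n]=(o,b)
    print(fit(circ,[p[0],p[1]],ms))
E
```

```text
blue {'top': (array([0.5612, 0.331 , 0.0879]), np.float64(82.0)), 'scene': (array([0.5596, 0.3299, 0.0738]), np.float64(73.6)), 'top+scene': (array([0.5612, 0.33  , 0.0839]), np.float64(154.6))}
  wells [array([0.5134, 0.326 ]), array([0.609, 0.334])]
red {'top': (array([ 0.5353,  0.177 , -0.0294]), np.float64(75.8)), 'scene': (array([ 0.534 ,  0.1761, -0.0343]), np.float64(67.7)), 'top+scene': (array([ 0.5345,  0.1764, -0.0334]), np.float64(157.1))}
  wells [array([0.4865, 0.178 ]), array([0.5825, 0.1748])]
yel {'top': (array([ 0.4924,  0.0187, -0.0579]), np.float64(70.1)), 'scene': (array([ 0.4909,  0.0177, -0.0595]), np.float64(57.2)), 'top+scene': (array([ 0.4916,  0.0181, -0.0557]), np.float64(136.8))}
  wells [array([0.4437, 0.0208]), array([0.5395, 0.0154])]
A top 135.0 140
A scene 193.0 117.0
{'top': (array([ 0.5505, -0.1483]), np.float64(561.3)), 'scene': (array([ 0.5798, -0.175 ]), np.float64(947.8)), 'top+scene': (array([ 0.5566, -0.1512]), np.float64(1530.5))}
B top 135.0 140
B scene 192.0 156.0
{'top': (array([ 0.4709, -0.3575]), np.float64(640.3)), 'scene': (array([ 0.4619, -0.362 ]), np.float64(37.8)), 'top+scene': (array([ 0.4614, -0.3628]), np.float64(679.5))}
```

```bash
python3 - <<'E'
from h import *
Z=np.load("im.npz")
def fitc(n,c0,z,test,r):
    # ellipse fit of blob
    V=Z[n].max(2); k=np.zeros(V.shape,np.uint8); cv2.circle(k,c0,r,1,-1)
    V4=cv2.resize(V,None,fx=4,fy=4,interpolation=cv2.INTER_CUBIC); k=cv2.resize(k,None,fx=4,fy=4)
    m=(test(V4)&(k>0)).astype(np.uint8); c=max(cv2.findContours(m,0,1)[0],key=cv2.contourArea); c=cv2.convexHull(c)
    e=cv2.fitEllipse(c); uv=(np.array(e[0])+.5)/4-.5
    print(n,c0,uv.round(2),np.array(e[1])/4,unproj(n,uv,z).round(4))
print(Z["top"].max(2)[168,330:390:2].round(), Z["top"].max(2)[203,410:465:2].round())
for c in((358,168),(435,202)): fitc("top",c,.1,lambda V:V>120,18)
for c in((280,212),(211,181)): fitc("scene",c,.1,lambda V:V>182,20)
for c in((359,167),(438,201)): fitc("top",c,.136,lambda V:V<45,9)
E
```

```text
[113. 112. 113. 117.  93.  61.  59. 102. 133. 134. 112.  91.   2.  33.
  32.  35.  28. 115. 133. 134. 135.  98. 106. 105. 118. 117. 118. 119.
 119. 116.] [ 62.  62.  65.  46.  45.  36.  83. 136. 131. 108.  82.  24.  14.  28.
  31.  32.  25. 110. 134. 135. 122. 115. 114. 116. 115. 114. 115. 114.]
top (358, 168) [357.8  167.56] [26.78871727 26.87407875] [ 0.5574 -0.1473  0.1   ]
top (435, 202) [436.13 201.2 ] [26.9068737  27.82248497] [ 0.4635 -0.3612  0.1   ]
scene (280, 212) [279.94 211.48] [20.68268967 27.21407509] [ 0.5586 -0.1481  0.1   ]
scene (211, 181) [213.04 180.31] [17.50437355 25.8834877 ] [ 0.4632 -0.3619  0.1   ]
top (359, 167) [358.3  167.16] [ 9.3410778  11.02305126] [ 0.555  -0.1457  0.136 ]
top (438, 201) [437.55 201.34] [10.09928513 12.46158791] [ 0.4623 -0.3561  0.136 ]
```

```bash
cat >> h.py <<'E'
def go(x,y,z,yaw=None):
    s=get_state(); Rt=R.from_rotvec(s["tool_rot"]); M=Rt.as_matrix()
    y0=np.arctan2(M[1,0],M[0,0]); yaw=y0 if yaw is None else yaw
    G=R.from_euler("z",yaw)*R.from_euler("x",np.pi)
    print("t",round(s["time"],2),"pos",s["position"].round(4),"yaw",round(y0,3),"F",s["ft_force"].round(2),"gw",round(s["grip_width"],3),"q7",s["joint_positions"][6].round(2))
    print("shift mm",(Rt.inv().apply(np.array([x,y,z])-s["position"])*1000).round(1),"dr",(Rt.inv()*G).as_rotvec().round(4))
E
python3 -c "
from h import *
go(.4634,-.3615,.2)"
```

```text
t 0.7 pos [ 0.1845 -0.6233  0.2396] yaw 0.288 F [ 0.02 -0.13 -0.37] gw 1.002 q7 -0.06
shift mm [ 341.8 -171.8   39.6] dr [0.0001 0.0001 0.    ]
```

Request:
send_rows --xyz '[[20,-10,0],[60,-30,0],[100,-50,0],[140,-70,0],[180,-90,0],[220,-110,5],[260,-130,10],[300,-150,20],[330,-165,30],[342,-172,40]]' --dr '[[0,0,0],[0,0,0],[0,0,0],[0,0,0],[0,0,0],[0,0,0],[0,0,0],[0,0,0],[0,0,0],[0,0,0]]' --jaw 50 --grip_force 30

```text
time: 1.53
position: [0.4672, -0.3581, 0.2006]
tool_rot: [3.107, 0.456, 0.005]
ft_force: [0.9, 0.0, -0.2]
grip_width: 0.574
grip_force: 0.0
```

```bash
python3 -c "
from h import *
go(.4634,-.3615,.121)"
```

```text
t 1.53 pos [ 0.4672 -0.3581  0.2006] yaw 0.291 F [ 0.87  0.03 -0.19] gw 0.574 q7 -0.72
shift mm [-4.9  2.1 79.6] dr [ 0.0017 -0.0031 -0.    ]
```

Request:
send_rows --xyz '[[0,0,5],[0,0,15],[0,0,25],[0,0,35],[0,0,40],[0,0,40],[0,0,40],[0,0,40],[0,0,40],[0,0,40]]' --dr '[[0,0,0],[0,0,0],[0,0,0],[0,0,0],[0,0,0],[0,0,0],[0,0,0],[0,0,0],[0,0,0],[0,0,0]]'

```text
time: 2.37
position: [0.4638, -0.3616, 0.1602]
tool_rot: [3.108, 0.45, 0.001]
ft_force: [0.0, 0.1, 0.2]
grip_width: 0.576
grip_force: 0.0
```

```bash
python3 -c "
from h import *
go(.4634,-.3615,.121)"
```

```text
t 2.37 pos [ 0.4638 -0.3616  0.1602] yaw 0.288 F [0.05 0.13 0.15] gw 0.576 q7 -0.73
shift mm [-0.4 -0.3 39.2] dr [ 0.0011 -0.0006 -0.    ]
```

Request:
send_rows --xyz '[[0,0,5],[0,0,15],[0,0,25],[0,0,33],[0,0,37],[0,0,39],[0,0,39],[0,0,39],[0,0,39],[0,0,39]]' --dr '[[0,0,0],[0,0,0],[0,0,0],[0,0,0],[0,0,0],[0,0,0],[0,0,0],[0,0,0],[0,0,0],[0,0,0]]'

```text
time: 3.2
position: [0.4639, -0.3615, 0.1211]
tool_rot: [3.108, 0.45, 0.001]
ft_force: [0.1, 0.8, 0.6]
grip_width: 0.572
grip_force: 0.0
```

Request:
send_rows --xyz '[[0,0,0],[0,0,0],[0,0,0],[0,0,0],[0,0,0],[0,0,0],[0,0,0],[0,0,0],[0,0,0],[0,0,0]]' --dr '[[0,0,0],[0,0,0],[0,0,0],[0,0,0],[0,0,0],[0,0,0],[0,0,0],[0,0,0],[0,0,0],[0,0,0]]' --jaw 15 --grip_force 45

```text
time: 4.03
position: [0.4637, -0.3617, 0.1207]
tool_rot: [3.108, 0.45, 0.0]
ft_force: [1.0, -1.5, 0.1]
grip_width: 0.308
grip_force: 45.0
```

Request:
send_rows --xyz '[[0,0,-5],[0,0,-15],[0,0,-30],[0,0,-50],[0,0,-80],[0,0,-110],[0,0,-140],[0,0,-160],[0,0,-170],[0,0,-170]]' --dr '[[0,0,0],[0,0,0],[0,0,0],[0,0,0],[0,0,0],[0,0,0],[0,0,0],[0,0,0],[0,0,0],[0,0,0]]'

```text
time: 4.87
position: [0.4644, -0.3614, 0.2932]
tool_rot: [3.106, 0.451, 0.004]
ft_force: [0.4, 0.2, -4.5]
grip_width: 0.313
grip_force: 45.0
```

Request:
send_rows --xyz '[[0,0,0],[0,0,0],[0,0,0],[0,0,0],[0,0,0],[0,0,0],[0,0,0],[0,0,0],[0,0,0],[0,0,0]]' --dr '[[0,0,0],[0,0,0],[0,0,0],[0,0,0],[0,0,0],[0,0,0],[0,0,0],[0,0,0],[0,0,0],[0,0,0]]'

```text
time: 5.7
position: [0.4636, -0.3613, 0.2906]
tool_rot: [3.109, 0.451, 0.0]
ft_force: [0.1, 0.0, -5.2]
grip_width: 0.304
grip_force: 45.0
```

```bash
python3 - <<'E'
from h import *
for n,p in (("yel0",(.4437,.0208)),("red0",(.4865,.178)),("blue0",(.5134,.326)),("blue1",(.609,.334))): print(n); go(*p,.29)
T,S=get_image("top"),get_image("scene"); print(get_state()["ft_force"])
p=get_state()["position"];print(proj("top",[p]),proj("scene",[p]))
u,v=proj("scene",[p-[0,0,.05]])[0].astype(int); a,b=proj("top",[p])[0].astype(int)
c=np.hstack([cv2.resize(S[max(v-60,0):v+60,u-50:u+50],(400,480)),cv2.resize(T[b-60:b+60,a-50:a+50],(400,480))])
cv2.imwrite("pics/lift.png",c[:,:,::-1])
E
```

```text
yel0
t 5.7 pos [ 0.4636 -0.3613  0.2906] yaw 0.288 F [ 0.11  0.01 -5.21] gw 0.304 q7 -0.71
shift mm [  89.4 -372.     0.6] dr [0.0001 0.     0.    ]
red0
t 5.7 pos [ 0.4636 -0.3613  0.2906] yaw 0.288 F [ 0.11  0.01 -5.21] gw 0.304 q7 -0.71
shift mm [ 1.751e+02 -5.106e+02  5.000e-01] dr [0.0001 0.     0.    ]
blue0
t 5.7 pos [ 0.4636 -0.3613  0.2906] yaw 0.288 F [ 0.11  0.01 -5.21] gw 0.304 q7 -0.71
shift mm [ 2.429e+02 -6.449e+02  5.000e-01] dr [0.0001 0.     0.    ]
blue1
t 5.7 pos [ 0.4636 -0.3613  0.2906] yaw 0.288 F [ 0.11  0.01 -5.21] gw 0.304 q7 -0.71
shift mm [ 3.368e+02 -6.254e+02  5.000e-01] dr [0.0001 0.     0.    ]
[ 0.53969438  0.28336194 -4.88188554]
[[456.35739772 199.17359878]] [[195.07671839 126.77329223]]
```

View pics/lift.png

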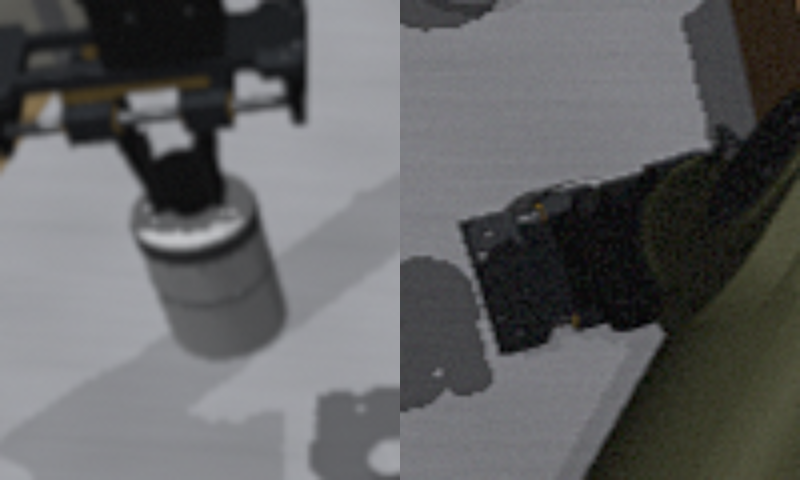

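Lifted upright. It weighs about 5.0 N (~515 g), so it goes in yellow, far well.

Request:
send_rows --xyz '[[10,-19,0],[28,-53,0],[48,-91,0],[68,-128,0],[88,-166,0],[108,-204,0],[128,-242,0],[148,-280,0],[166,-314,0],[180,-340,0]]' --dr '[[0,0,0],[0,0,0],[0,0,0],[0,0,0],[0,0,0],[0,0,0],[0,0,0],[0,0,0],[0,0,0],[0,0,0]]'

```text
time: 6.63
position: [0.5397, 0.0201, 0.2912]
tool_rot: [-3.108, -0.455, -0.003]
ft_force: [0.7, 0.6, -4.3]
grip_width: 0.314
grip_force: 45.0
```

Request:
send_rows --xyz '[[0,0,10],[0,0,30],[0,0,55],[0,0,80],[0,0,100],[0,0,110],[0,0,113],[0,0,113],[0,0,113],[0,0,113]]' --dr '[[0,0,0],[0,0,0],[0,0,0],[0,0,0],[0,0,0],[0,0,0],[0,0,0],[0,0,0],[0,0,0],[0,0,0]]'

```text
time: 7.47
position: [0.5408, 0.0159, 0.1792]
tool_rot: [3.108, 0.45, 0.005]
ft_force: [-0.2, -0.5, -5.2]
grip_width: 0.307
grip_force: 45.0
```

```bash
python3 - <<'E'
from h import *
go(.5395,.0154,.166)
S=avg("scene",3); p=get_state()["position"]
z=p[2]-.1207; t=np.linspace(0,2*np.pi,90)
u,v=proj("scene",[p-[0,0,.07]])[0].astype(int); k=6
c=cv2.resize(np.clip(S[v-50:v+50,u-60:u+60],0,255).astype(np.uint8),None,fx=k,fy=k,interpolation=cv2.INTER_CUBIC)[:,:,::-1].copy()
def circ(x,y,r,z,col):
    uv=(proj("scene",np.c_[x+r*np.cos(t),y+r*np.sin(t),np.full(90,z)])-[u-60,v-50]+.5)*k-.5
    cv2.polylines(c,[uv.round().astype(int)],True,col,1)
circ(p[0],p[1],.039,z,(0,255,0)); circ(p[0],p[1],.039,z+.1,(0,255,0)); circ(.5395,.0154,.0405,.045,(255,0,255)); circ(.4437,.0208,.0405,.045,(255,0,255))
cv2.imwrite("pics/hov.png",c)
E
```

```text
t 7.47 pos [0.5408 0.0159 0.1792] yaw 0.288 F [-0.2  -0.46 -5.18] gw 0.307 q7 -1.45
shift mm [-1.5  0.1 13.2] dr [ 0.0011 -0.0028 -0.    ]
```

View pics/hov.png

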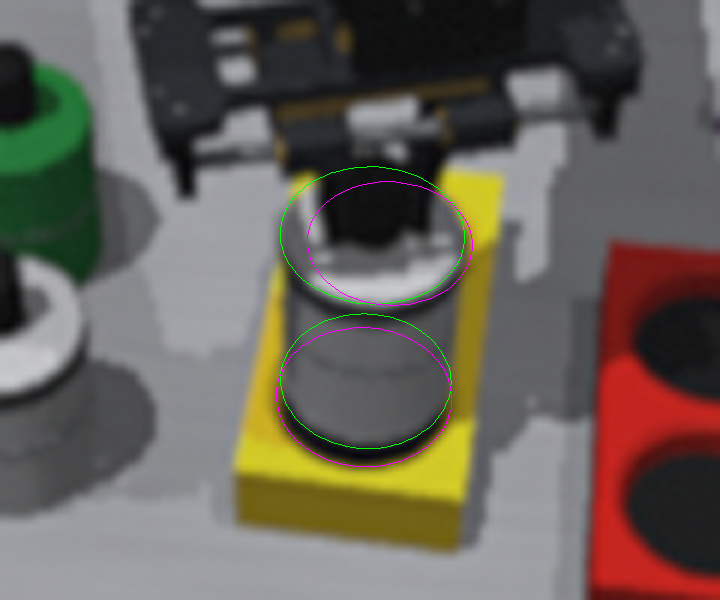

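The can hangs just above the far yellow well, with its bottom centred near crop pixel (370,385) against the well at (365,397). I'll measure the lateral offset of the body edges.

```bash
python3 - <<'E'
from h import *
S=avg("scene",3); p=get_state()["position"]; print(p.round(4),get_state()["ft_force"].round(2))
u,v=proj("scene",[p-[0,0,.07]])[0].astype(int)
t=np.linspace(0,2*np.pi,180)
z0=p[2]-.1207
hull=cv2.convexHull(np.float32(np.vstack([proj("scene",np.c_[p[0]+.039*np.cos(t),p[1]+.039*np.sin(t),np.full(180,z)]) for z in(z0,z0+.1)])))
sat=cv2.cvtColor(S.astype(np.uint8),cv2.COLOR_RGB2HSV)[...,1].astype(float)
for r in range(v+6,v+18,2):
    row=sat[r,u-30:u+35]; thr=100
    ix=np.where(row<thr)[0]; i0=ix[0]; i1=ix[-1]
    # main run around centre
    c=30; i0=c
    while row[i0-1]<thr:i0-=1
    i1=c
    while row[i1+1]<thr:i1+=1
    l=i0-1+(row[i0-1]-thr)/(row[i0-1]-row[i0]); rr=i1+(thr-row[i1])/(row[i1+1]-row[i1])
    xs=[x for x in np.arange(u-35,u+35,.1) if cv2.pointPolygonTest(hull,(float(x),float(r)),False)>0]
    print(r,round(u-30+l,2),round(u-30+rr,2),"model",round(xs[0],2),round(xs[-1],2))
E
```

```text
[0.5399 0.0158 0.178 ] [-0.6   0.98 -4.88]
214 328.15 356.22 model 327.3 356.3
216 328.11 356.1 model 327.3 356.2
218 327.72 355.81 model 327.3 356.0
220 327.6 355.74 model 327.3 355.8
222 327.51 355.56 model 327.4 355.6
224 327.73 354.95 model 327.9 355.2
```

Request:
send_rows --xyz '[[-1,0.5,0],[-1,0.5,3],[-1,0.5,6],[-1,0.5,9],[-1,0.5,12],[-1,0.5,14],[-1,0.5,16],[-1,0.5,17],[-1,0.5,18],[-1,0.5,18]]' --dr '[[0,0,0],[0,0,0],[0,0,0],[0,0,0],[0,0,0],[0,0,0],[0,0,0],[0,0,0],[0,0,0],[0,0,0]]'

```text
time: 8.6
position: [0.5387, 0.015, 0.1593]
tool_rot: [-3.109, -0.451, 0.001]
ft_force: [0.1, -0.1, -5.6]
grip_width: 0.311
grip_force: 45.0
```

```bash
python3 -c "
from h import *
go(.539,.015,.1307)"
```

```text
t 8.6 pos [0.5387 0.015  0.1593] yaw 0.288 F [ 0.13 -0.1  -5.6 ] gw 0.311 q7 -1.45
shift mm [ 0.2  0.1 28.6] dr [-0.0001  0.0004 -0.    ]
```

Request:
send_rows --xyz '[[0,0,2],[0,0,4],[0,0,7],[0,0,10],[0,0,13],[0,0,16],[0,0,19],[0,0,22],[0,0,24],[0,0,26]]' --dr '[[0,0,0],[0,0,0],[0,0,0],[0,0,0],[0,0,0],[0,0,0],[0,0,0],[0,0,0],[0,0,0],[0,0,0]]'

```text
time: 9.43
position: [0.5393, 0.0151, 0.1337]
tool_rot: [3.109, 0.45, 0.002]
ft_force: [-1.0, -0.7, 5.2]
grip_width: 0.312
grip_force: 45.0
```

```bash
python3 -c "
from h import *
go(.539,.015,.1307)"
```

```text
t 9.43 pos [0.5393 0.0151 0.1337] yaw 0.288 F [-0.98 -0.74  5.18] gw 0.312 q7 -1.47
shift mm [-0.3 -0.   3. ] dr [ 0.0004 -0.0009 -0.    ]
```

Request:
send_rows --xyz '[[0,0,1],[0,0,2],[0,0,3],[0,0,3],[0,0,3.5],[0,0,4],[0,0,4],[0,0,4],[0,0,4],[0,0,4]]' --dr '[[0,0,0],[0,0,0],[0,0,0],[0,0,0],[0,0,0],[0,0,0],[0,0,0],[0,0,0],[0,0,0],[0,0,0]]'

```text
time: 10.27
position: [0.539, 0.015, 0.1296]
tool_rot: [3.109, 0.45, 0.001]
ft_force: [0.5, -0.8, 3.6]
grip_width: 0.311
grip_force: 45.0
```

Request:
send_rows --xyz '[[0,0,0.3],[0,0,0.6],[0,0,0.9],[0,0,1.2],[0,0,1.5],[0,0,1.5],[0,0,1.5],[0,0,1.5],[0,0,1.5],[0,0,1.5]]' --dr '[[0,0,0],[0,0,0],[0,0,0],[0,0,0],[0,0,0],[0,0,0],[0,0,0],[0,0,0],[0,0,0],[0,0,0]]'

```text
time: 11.1
position: [0.539, 0.0151, 0.1283]
tool_rot: [3.109, 0.45, 0.001]
ft_force: [-0.1, -0.5, 5.7]
grip_width: 0.308
grip_force: 45.0
```

Request:
send_rows --xyz '[[0,0,0.3],[0,0,0.6],[0,0,0.9],[0,0,1.2],[0,0,1.2],[0,0,1.2],[0,0,1.2],[0,0,1.2],[0,0,1.2],[0,0,1.2]]' --dr '[[0,0,0],[0,0,0],[0,0,0],[0,0,0],[0,0,0],[0,0,0],[0,0,0],[0,0,0],[0,0,0],[0,0,0]]'

```text
time: 11.93
position: [0.5392, 0.0151, 0.1277]
tool_rot: [3.109, 0.45, 0.001]
ft_force: [-0.8, 0.2, 9.3]
grip_width: 0.312
grip_force: 45.0
```

Request:
send_rows --xyz '[[0,0,-0.5],[0,0,-1],[0,0,-1.5],[0,0,-1.5],[0,0,-1.5],[0,0,-1.5],[0,0,-1.5],[0,0,-1.5],[0,0,-1.5],[0,0,-1.5]]' --dr '[[0,0,0],[0,0,0],[0,0,0],[0,0,0],[0,0,0],[0,0,0],[0,0,0],[0,0,0],[0,0,0],[0,0,0]]' --jaw 50

```text
time: 12.77
position: [0.5388, 0.015, 0.1283]
tool_rot: [3.109, 0.451, -0.0]
ft_force: [0.7, 0.4, 0.4]
grip_width: 0.576
grip_force: 0.0
```

Request:
send_rows --xyz '[[0,0,-3],[0,0,-10],[0,0,-25],[0,0,-45],[0,0,-70],[0,0,-85],[0,0,-95],[0,0,-100],[0,0,-100],[0,0,-100]]' --dr '[[0,0,0],[0,0,0],[0,0,0],[0,0,0],[0,0,0],[0,0,0],[0,0,0],[0,0,0],[0,0,0],[0,0,0]]'

```text
time: 13.6
position: [0.5385, 0.015, 0.2277]
tool_rot: [3.109, 0.45, -0.001]
ft_force: [-0.0, -0.0, -0.7]
grip_width: 0.576
grip_force: 0.0
```

```bash
python3 -c "
from h import *
go(.5582,-.1477,.2)"
```

```text
t 13.6 pos [0.5385 0.015  0.2277] yaw 0.288 F [-0.03 -0.04 -0.65] gw 0.576 q7 -1.42
shift mm [-27.2 161.6  27.7] dr [-0.0001  0.0009 -0.    ]
```

Request:
send_rows --xyz '[[-3,18,0],[-8,50,0],[-14,85,0],[-20,120,5],[-25,148,15],[-27,160,30],[-27,161.5,45],[-27,161.5,58],[-27,161.5,63],[-27,161.5,63]]' --dr '[[0,0,0],[0,0,0],[0,0,0],[0,0,0],[0,0,0],[0,0,0],[0,0,0],[0,0,0],[0,0,0],[0,0,0]]'

```text
time: 14.43
position: [0.5575, -0.1462, 0.163]
tool_rot: [-3.107, -0.453, 0.006]
ft_force: [-0.3, 0.1, 0.1]
grip_width: 0.574
grip_force: 0.0
```

Request:
send_rows --xyz '[[0,0,2],[0,0,10],[0,0,20],[0,0,30],[0,0,38],[0,0,42],[0,0,44],[0,0,44],[0,0,44],[0,0,44]]' --dr '[[0,0,0],[0,0,0],[0,0,0],[0,0,0],[0,0,0],[0,0,0],[0,0,0],[0,0,0],[0,0,0],[0,0,0]]'

```text
time: 15.27
position: [0.5592, -0.1475, 0.1218]
tool_rot: [3.109, 0.451, 0.001]
ft_force: [0.4, 0.1, -0.3]
grip_width: 0.571
grip_force: 0.0
```

Request:
send_rows --xyz '[[0,0,0],[0,0,0],[0,0,0],[0,0,0],[0,0,0],[0,0,0],[0,0,0],[0,0,0],[0,0,0],[0,0,0]]' --dr '[[0,0,0],[0,0,0],[0,0,0],[0,0,0],[0,0,0],[0,0,0],[0,0,0],[0,0,0],[0,0,0],[0,0,0]]' --jaw 15 --grip_force 45

```text
time: 16.1
position: [0.559, -0.148, 0.1215]
tool_rot: [3.108, 0.45, 0.001]
ft_force: [1.5, -2.0, 0.2]
grip_width: 0.312
grip_force: 45.0
```

Request:
send_rows --xyz '[[0,0,-5],[0,0,-15],[0,0,-30],[0,0,-50],[0,0,-80],[0,0,-110],[0,0,-140],[0,0,-160],[0,0,-170],[0,0,-170]]' --dr '[[0,0,0],[0,0,0],[0,0,0],[0,0,0],[0,0,0],[0,0,0],[0,0,0],[0,0,0],[0,0,0],[0,0,0]]'

```text
time: 16.93
position: [0.5595, -0.1469, 0.2935]
tool_rot: [3.108, 0.452, 0.004]
ft_force: [0.9, 0.6, -7.2]
grip_width: 0.309
grip_force: 45.0
```

Request:
send_rows --xyz '[[0,0,0],[0,0,0],[0,0,0],[0,0,0],[0,0,0],[0,0,0],[0,0,0],[0,0,0],[0,0,0],[0,0,0]]' --dr '[[0,0,0],[0,0,0],[0,0,0],[0,0,0],[0,0,0],[0,0,0],[0,0,0],[0,0,0],[0,0,0],[0,0,0]]'

```text
time: 17.77
position: [0.5588, -0.1475, 0.2914]
tool_rot: [3.109, 0.451, 0.0]
ft_force: [0.0, -0.5, -7.2]
grip_width: 0.309
grip_force: 45.0
```

```bash
python3 - <<'E'
from h import *
for n,p in (("yel0",(.4433,.0205)),("red0",(.4861,.1777)),("blue0",(.5129,.3258)),("blue1",(.6085,.3337))): print(n); go(*p,.29)
f=[]
for _ in range(5): get_image("scene"); f.append(get_state()["ft_force"][2])
print(f)
E
```

```text
yel0
t 17.77 pos [ 0.5588 -0.1475  0.2914] yaw 0.288 F [ 0.01 -0.46 -7.2 ] gw 0.309 q7 -1.14
shift mm [ -63.1 -193.8    1.4] dr [0.0001 0.     0.    ]
red0
t 17.77 pos [ 0.5588 -0.1475  0.2914] yaw 0.288 F [ 0.01 -0.46 -7.2 ] gw 0.309 q7 -1.14
shift mm [  22.6 -332.4    1.3] dr [0.0001 0.     0.    ]
blue0
t 17.77 pos [ 0.5588 -0.1475  0.2914] yaw 0.288 F [ 0.01 -0.46 -7.2 ] gw 0.309 q7 -1.14
shift mm [  90.3 -466.8    1.3] dr [0.0001 0.     0.    ]
blue1
t 17.77 pos [ 0.5588 -0.1475  0.2914] yaw 0.288 F [ 0.01 -0.46 -7.2 ] gw 0.309 q7 -1.14
shift mm [ 184.2 -447.3    1.3] dr [0.0001 0.     0.    ]
[np.float64(-8.645595809921375), np.float64(-7.374881457539288), np.float64(-7.955210209916881), np.float64(-8.688964832682316), np.float64(-7.5705537137889545)]
```

About 7.9 N (~800 g), so red.

Request:
send_rows --xyz '[[6,-16,0],[18,-48,0],[31,-83,0],[44,-118,0],[57,-152,0],[71,-188,0],[84,-224,0],[97,-258,0],[108,-286,0],[114,-302,0]]' --dr '[[0,0,0],[0,0,0],[0,0,0],[0,0,0],[0,0,0],[0,0,0],[0,0,0],[0,0,0],[0,0,0],[0,0,0]]'

```text
time: 18.85
position: [0.5814, 0.1805, 0.2917]
tool_rot: [-3.104, -0.459, -0.001]
ft_force: [-0.8, 0.6, -7.3]
grip_width: 0.307
grip_force: 45.0
```

Request:
send_rows --xyz '[[0,0,10],[0,0,30],[0,0,55],[0,0,80],[0,0,100],[0,0,109],[0,0,112],[0,0,112],[0,0,112],[0,0,112]]' --dr '[[0,0,0],[0,0,0],[0,0,0],[0,0,0],[0,0,0],[0,0,0],[0,0,0],[0,0,0],[0,0,0],[0,0,0]]'

```text
time: 19.68
position: [0.5835, 0.1749, 0.1812]
tool_rot: [-3.109, -0.45, -0.005]
ft_force: [-0.6, -0.1, -7.0]
grip_width: 0.309
grip_force: 45.0
```

```bash
python3 - <<'E'
from h import *
S=avg("scene",3)
go(.5822,.1746,.16); p=get_state()["position"]
u,v=proj("scene",[p-[0,0,.07]])[0].astype(int)
t=np.linspace(0,2*np.pi,180); z0=p[2]-.1213; k=6
ring=lambda x,y,r,z:proj("scene",np.c_[x+r*np.cos(t),y+r*np.sin(t),np.full(180,z)])
hull=cv2.convexHull(np.float32(np.vstack([ring(p[0],p[1],.039,z) for z in(z0,z0+.1)])))
sat=cv2.cvtColor(S.astype(np.uint8),cv2.COLOR_RGB2HSV)[...,1].astype(float)
for r in range(v+4,v+18,2):
    row=sat[r,u-30:u+35]; thr=100; i0=i1=30
    while i0>1 and row[i0-1]<thr:i0-=1
    while i1<63 and row[i1+1]<thr:i1+=1
    l=i0-1+(row[i0-1]-thr)/(row[i0-1]-row[i0]); rr=i1+(thr-row[i1])/(row[i1+1]-row[i1])
    xs=[x for x in np.arange(u-35,u+35,.1) if cv2.pointPolygonTest(hull,(float(x),float(r)),False)>0]
    print(r,round(u-30+l,2),round(u-30+rr,2),"model",round(xs[0],2),round(xs[-1],2))
c=cv2.resize(np.clip(S[v-50:v+50,u-60:u+60],0,255).astype(np.uint8),None,fx=k,fy=k,interpolation=cv2.INTER_CUBIC)[:,:,::-1].copy()
for a,col in ((ring(p[0],p[1],.039,z0),(0,255,0)),(ring(p[0],p[1],.039,z0+.1),(0,255,0)),(ring(.5822,.1746,.0405,.045),(255,0,255)),(ring(.4862,.1778,.0405,.045),(255,0,255)),(ring(.539,.015,.039,.11),(255,255,0))):
    cv2.polylines(c,[((a-[u-60,v-50]+.5)*k-.5).round().astype(int)],True,col,1)
cv2.imwrite("pics/hov2.png",c)
E
```

```text
t 19.83 pos [0.583  0.1747 0.1805] yaw 0.288 F [ 0.16 -0.05 -7.73] gw 0.315 q7 -1.78
shift mm [-0.9 -0.1 20.5] dr [ 0.0003 -0.002  -0.    ]
230 386.82 431.66 model 386.8 419.1
232 386.78 432.24 model 386.4 418.5
234 386.11 417.63 model 386.0 417.9
236 385.77 416.92 model 385.7 417.2
238 385.73 416.44 model 385.7 416.6
240 385.54 415.81 model 386.2 416.0
242 385.47 415.4 model 387.1 415.3
```

View pics/hov2.png

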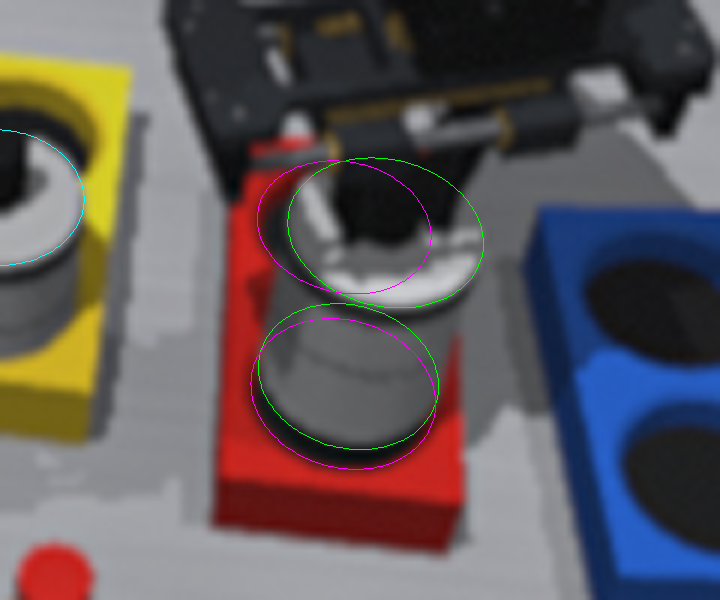

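The red can's bottom at (348,378) sits over the red well ring at (344,394) and matches the model. On the left, the yellow can's lid coincides with its predicted home outline.

Request:
send_rows --xyz '[[-0.5,0,0],[-0.5,0,4],[-0.5,0,8],[-0.5,0,12],[-0.5,0,14],[-0.5,0,16],[-0.5,0,18],[-0.5,0,19],[-0.5,0,20],[-0.5,0,20]]' --dr '[[0,0,0],[0,0,0],[0,0,0],[0,0,0],[0,0,0],[0,0,0],[0,0,0],[0,0,0],[0,0,0],[0,0,0]]'

```text
time: 20.67
position: [0.5861, 0.1754, 0.1642]
tool_rot: [-3.109, -0.449, -0.017]
ft_force: [2.6, -0.2, 10.2]
grip_width: 0.307
grip_force: 45.0
```

Request:
send_rows --xyz '[[0,0,-3],[0,0,-6],[0,0,-10],[0,0,-12],[0,0,-12],[0,0,-12],[0,0,-12],[0,0,-12],[0,0,-12],[0,0,-12]]' --dr '[[0,0,0],[0,0,0],[0,0,0],[0,0,0],[0,0,0],[0,0,0],[0,0,0],[0,0,0],[0,0,0],[0,0,0]]'

```text
time: 21.5
position: [0.5818, 0.1743, 0.1711]
tool_rot: [3.109, 0.451, -0.001]
ft_force: [0.4, -0.3, -6.9]
grip_width: 0.31
grip_force: 45.0
```

```bash
python3 - <<'E'
from h import *
from scipy.optimize import minimize
go(.5822,.1746,.16)
# wells from the clean pictures: edges of the dark well vs bright top, top camera, rim ring seen on the saturation/value drop
Z=np.load("im.npz")
t=np.linspace(0,2*np.pi,120)
for n in("top","scene"):
    V=Z[n].max(2); G=cv2.GaussianBlur(V,(0,0),.7)
    for nm,w in (("yel1",(.539,.015)),("yel0",(.4433,.0205)),("red1",(.5822,.1746)),("red0",(.4862,.1778))):
        def ring(p,r,z=.045):
            uv=proj(n,np.c_[p[0]+r*np.cos(t),p[1]+r*np.sin(t),np.full(120,z)]).astype(np.float32)
            return cv2.remap(G.astype(np.float32),uv[:,0],uv[:,1],cv2.INTER_CUBIC)
        f=lambda p:-(ring(p,p[2]+.003)-ring(p,p[2]-.003)).mean()
        b=min((minimize(f,[w[0],w[1],r],method="Nelder-Mead",options=dict(initial_simplex=[[w[0],w[1],r],[w[0]+.004,w[1],r],[w[0],w[1]+.004,r],[w[0],w[1],r+.002]])) for r in(.040,.043)),key=lambda r:r.fun)
        print(n,nm,b.x.round(4),round(b.fun,1))
E
```

```text
t 21.5 pos [0.5818 0.1743 0.1711] yaw 0.288 F [ 0.4  -0.33 -6.85] gw 0.31 q7 -1.79
shift mm [ 0.5 -0.2 11.1] dr [0.     0.0005 0.    ]
top yel1 [0.5392 0.0147 0.0399] -75.1
top yel0 [0.4442 0.0201 0.0398] -79.5
top red1 [0.5822 0.1735 0.0407] -67.4
top red0 [0.4868 0.177  0.0407] -68.1
scene yel1 [0.5422 0.0149 0.0389] -85.4
scene yel0 [0.4459 0.0203 0.0391] -77.3Traceback (most recent call last):
  File "<stdin>", line 14, in <module>
  File "<stdin>", line 14, in <genexpr>
    res = _minimize_neldermead(fun, x0, args, callback, bounds=bounds,
                               **options)
    fsim[j] = func(sim[j])
              ~~~~^^^^^^^^
    fx = function(np.copy(x), *(wrapper_args + args))
  File "<stdin>", line 13, in <lambda>
  File "<stdin>", line 11, in ring
  File "h.py", line 8, in proj
    K,r,t=cam(n); return cv2.projectPoints(np.float64(P).reshape(-1,3),r,t,K,None)[0][:,0]
          ~~~^^^
  File "h.py", line 5, in cam
    c=calibration(n); f=200/np.tan(np.radians(c["vfov"]/2))
ValueError: time passes only in moves, steps and waits
```

Request:
send_rows --xyz '[[1.5,0.5,0],[1.5,0.5,0],[1.5,0.5,0],[1.5,0.5,1],[1.5,0.5,2],[1.5,0.5,3],[1.5,0.5,4],[1.5,0.5,5],[1.5,0.5,6],[1.5,0.5,6.5]]' --dr '[[0,0,0],[0,0,0],[0,0,0],[0,0,0],[0,0,0],[0,0,0],[0,0,0],[0,0,0],[0,0,0],[0,0,0]]'

```text
time: 22.33
position: [0.5842, 0.1744, 0.1655]
tool_rot: [-3.109, -0.45, -0.003]
ft_force: [0.3, -0.1, -2.5]
grip_width: 0.309
grip_force: 45.0
```

```bash
python3 - <<'E'
from h import *
s=get_state()
for k in("position","tool_rot","ft_force","torque"): print(k,s[k].round(4))
E
```

```text
position [0.5842 0.1744 0.1655]
tool_rot [-3.1091e+00 -4.5030e-01 -2.6000e-03]
ft_force [ 0.2536 -0.0591 -2.4691]
torque [-0.0464 -0.0324 -0.0245]
```

Request:
send_rows --xyz '[[0,0,0.2],[0,0,0.4],[0,0,0.6],[0,0,0.8],[0,0,1],[0,0,1.2],[0,0,1.2],[0,0,1.2],[0,0,1.2],[0,0,1.2]]' --dr '[[0,0,0],[0,0,0],[0,0,0],[0,0,0],[0,0,0],[0,0,0],[0,0,0],[0,0,0],[0,0,0],[0,0,0]]'

```text
time: 23.17
position: [0.5847, 0.1747, 0.165]
tool_rot: [-3.109, -0.45, -0.005]
ft_force: [2.1, 0.2, 5.2]
grip_width: 0.31
grip_force: 45.0
```

```bash
python3 - <<'E'
from h import *
s=get_state()
for k in("position","tool_rot","ft_force","torque"): print(k,s[k].round(4))
S=avg("scene",4); np.save("s3.npy",S)
u,v=345,215
p=s["position"]; u,v=proj("scene",[p-[0,0,.07]])[0].astype(int)
c=cv2.resize(np.clip(S[v-45:v+45,u-50:u+50]*1.2,0,255).astype(np.uint8),None,fx=6,fy=6,interpolation=cv2.INTER_CUBIC)[:,:,::-1]
cv2.imwrite("pics/c3.png",c)
E
```

```text
position [0.5847 0.1747 0.165 ]
tool_rot [-3.1089 -0.4504 -0.0051]
ft_force [2.1419 0.24   5.2377]
torque [-0.0715 -0.4444  0.0284]
```

View pics/c3.png

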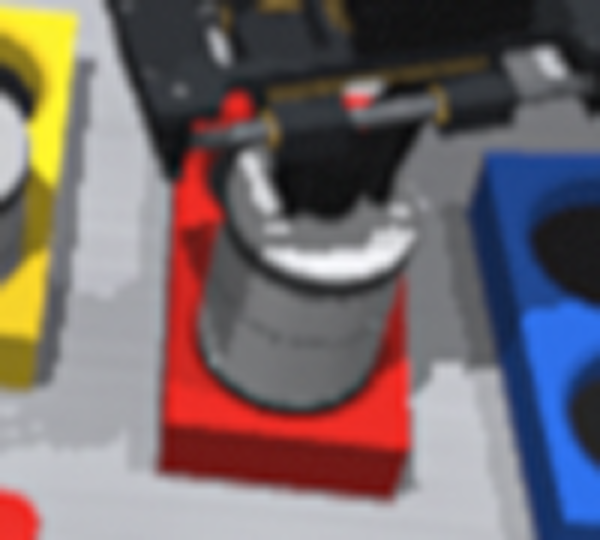

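The can is sitting on the red well's mouth: its front bottom edge is at about (290,408) and the holder's front edge at about (290,433). I'll compare image columns with the earlier clean picture to find which side is off.

```bash
python3 - <<'E'
from h import *
Z=np.load("im.npz")["scene"]; S=np.load("s3.npy"); p=get_state()["position"]
t=np.linspace(0,2*np.pi,400)
K=cam("scene")
def P(x,y,r,z): return cv2.projectPoints(np.c_[x+r*np.cos(t),y+r*np.sin(t),np.full(400,z)],K[1],K[2],K[0],None)[0][:,0]
w=P(.582,.1743,.0405,.045); b=P(p[0],p[1],.039,.0440)
c=w.mean(0); print("well px",c.round(1))
for u in range(int(c[0])-9,int(c[0])+12,4):
    f=lambda A:A[np.abs(A[:,0]-u)<.8][:,1].max().round(2)
    print(u,"well low",f(w),"can low",f(b),"rows from",int(f(w))-5)
    print("  clean R",Z[int(f(w))-5:int(f(w))+9,u,0].round().astype(int)); print("  now   R",S[int(f(w))-5:int(f(w))+9,u,0].round().astype(int)); print("  now   G",S[int(f(w))-5:int(f(w))+9,u,1].round().astype(int))
E
```

```text
well px [399.6 240.9]
390 well low 250.26 can low 250.73 rows from 245
  clean R [ 30  28  26  27  48  95 146 180 191 191 185 155 104  88]
  now   R [ 99 101  94  72  52  90 149 188 200 201 194 163 110  92]
  now   G [100 102  97  78  46  26  30  36  38  40  37  32  22  20]
394 well low 252.33 can low 252.9 rows from 247
  clean R [ 30  30  29  26  35  78 137 179 189 166 119  92  90  91]
  now   R [ 99 100 100  86  58  78 142 187 198 174 124  96  95  96]
  now   G [100 100 101  90  62  32  30  36  38  33  25  21  21  20]
398 well low 253.42 can low 254.01 rows from 248
  clean R [ 30  30  29  27  28  68 134 181 182 147 101  88  90  91]
  now   R [ 95  95  95  86  58  66 139 189 190 155 106  92  95  96]
  now   G [96 96 96 88 65 31 27 37 36 31 21 21 21 21]
402 well low 253.64 can low 254.25 rows from 248
  clean R [ 30  29  29  29  25  56 122 174 189 164 115  90  90  91]
  now   R [ 92  92  93  94  74  60 124 182 198 173 120  94  94  96]
  now   G [92 92 94 96 82 42 24 35 37 33 25 22 21 22]
406 well low 253.25 can low 253.88 rows from 248
  clean R [ 29  30  29  26  34  81 144 185 191 179 143 100  88  91]
  now   R [ 88  88  87  71  44  81 150 194 201 188 151 105  93  96]
  now   G [89 89 88 75 45 25 31 38 38 36 30 23 20 21]
410 well low 251.74 can low 252.32 rows from 246
  clean R [ 29  28  27  26  40  77 130 172 189 190 190 188 161 110]
  now   R [ 82  82  78  63  46  76 136 181 198 200 200 197 169 115]
  now   G [82 82 81 69 44 25 28 34 38 38 39 38 33 22]
```

Request:
send_rows --xyz '[[0,0,-2],[1,0.3,-2],[2,0.6,-2],[2,0.6,-2],[2,0.6,-2],[2,0.6,-1.5],[2,0.6,-1],[2,0.6,-0.5],[2,0.6,0],[2,0.6,0]]' --dr '[[0,0,0],[0,0,0],[0,0,0],[0,0,0],[0,0,0],[0,0,0],[0,0,0],[0,0,0],[0,0,0],[0,0,0]]'

```text
time: 24.2
position: [0.5862, 0.1747, 0.1645]
tool_rot: [-3.109, -0.451, -0.003]
ft_force: [2.3, 1.1, 4.7]
grip_width: 0.314
grip_force: 45.0
```

```bash
python3 - <<'E'
from h import *
s=get_state()
for k in("position","tool_rot","ft_force","torque"): print(k,s[k].round(4))
E
```

```text
position [0.5862 0.1747 0.1645]
tool_rot [-3.1087e+00 -4.5060e-01 -2.7000e-03]
ft_force [2.2709 1.1193 4.6739]
torque [0.4021 0.0847 0.0459]
```

Request:
send_rows --xyz '[[0,0,-2],[0.7,1.2,-2],[0.7,1.2,-2],[0.7,1.2,-2],[0.7,1.2,-2],[0.7,1.2,-1.5],[0.7,1.2,-1],[0.7,1.2,-0.5],[0.7,1.2,0],[0.7,1.2,0]]' --dr '[[0,0,0],[0,0,0],[0,0,0],[0,0,0],[0,0,0],[0,0,0],[0,0,0],[0,0,0],[0,0,0],[0,0,0]]'

```text
time: 25.03
position: [0.5869, 0.1741, 0.1644]
tool_rot: [-3.108, -0.451, -0.002]
ft_force: [0.2, 4.5, 2.9]
grip_width: 0.312
grip_force: 45.1
```

```bash
cat > st.py <<'E'
from h import *
s=get_state()
for k in("position","tool_rot","ft_force","torque"): print(k,s[k].round(4))
F=s["ft_force"]+[0,0,7.7]; T=s["torque"]; print("contact xy (mm)", round((-T[1]-.12*F[0])/F[2]*1000,1), round((T[0]-.12*F[1])/F[2]*1000,1))
E
python3 st.py
```

```text
position [0.5869 0.1741 0.1644]
tool_rot [-3.1083e+00 -4.5100e-01 -2.0000e-03]
ft_force [0.1552 4.4563 2.8996]
torque [ 1.3494  0.5487 -0.1518]
contact xy (mm) -53.5 76.9
```

Request:
send_rows --xyz '[[0,0,-2],[0.7,-1,-2],[1.5,-1.8,-2],[1.5,-1.8,-2],[1.5,-1.8,-2],[1.5,-1.8,-1.5],[1.5,-1.8,-1],[1.5,-1.8,-0.5],[1.5,-1.8,0],[1.5,-1.8,0]]' --dr '[[0,0,0],[0,0,0],[0,0,0],[0,0,0],[0,0,0],[0,0,0],[0,0,0],[0,0,0],[0,0,0],[0,0,0]]'

```text
time: 25.87
position: [0.5875, 0.175, 0.1633]
tool_rot: [3.109, 0.45, -0.001]
ft_force: [0.1, 0.8, -7.7]
grip_width: 0.313
grip_force: 45.0
```

```bash
sed -i 's/\.12\*/.30*/g' st.py; python3 st.py
```

```text
position [0.5875 0.175  0.1633]
tool_rot [ 3.1086e+00  4.5000e-01 -6.0000e-04]
ft_force [ 0.1231  0.8242 -7.6565]
torque [ 0.0089 -0.0442 -0.0245]
contact xy (mm) 168.0 -5482.8
```

Request:
send_rows --xyz '[[0,0,0.5],[0,0,1],[0,0,1.5],[0,0,2],[0,0,2.5],[0,0,3],[0,0,3.5],[0,0,4],[0,0,4],[0,0,4]]' --dr '[[0,0,0],[0,0,0],[0,0,0],[0,0,0],[0,0,0],[0,0,0],[0,0,0],[0,0,0],[0,0,0],[0,0,0]]'

```text
time: 26.7
position: [0.5875, 0.1754, 0.1595]
tool_rot: [3.109, 0.451, -0.0]
ft_force: [0.0, -1.0, -7.7]
grip_width: 0.31
grip_force: 45.0
```

```bash
python3 st.py
```

```text
position [0.5875 0.1754 0.1595]
tool_rot [ 3.109e+00  4.505e-01 -2.000e-04]
ft_force [ 0.0341 -0.9724 -7.7269]
torque [-0.0504  0.0004  0.0133]
contact xy (mm) 395.7 -8982.8
```

Request:
send_rows --xyz '[[0,0,2],[0,0,4],[0,0,6],[0,0,8],[0,0,11],[0,0,14],[0,0,17],[0,0,20],[0,0,22],[0,0,23]]' --dr '[[0,0,0],[0,0,0],[0,0,0],[0,0,0],[0,0,0],[0,0,0],[0,0,0],[0,0,0],[0,0,0],[0,0,0]]'

```text
time: 27.53
position: [0.5873, 0.1756, 0.1397]
tool_rot: [3.108, 0.45, 0.0]
ft_force: [-7.9, -4.1, 12.5]
grip_width: 0.313
grip_force: 45.0
```

```bash
python3 st.py
```

```text
position [0.5873 0.1756 0.1397]
tool_rot [3.1076e+00 4.5030e-01 4.0000e-04]
ft_force [-7.9466 -4.1438 12.4597]
torque [-0.7723  2.0054 -0.0033]
contact xy (mm) 18.8 23.4
```

Request:
send_rows --xyz '[[0,0,-3],[-0.6,0.1,-3],[-1.3,0.2,-3],[-1.3,0.2,-3],[-1.3,0.2,-3],[-1.3,0.2,-2.5],[-1.3,0.2,-2],[-1.3,0.2,-1.5],[-1.3,0.2,-1],[-1.3,0.2,-1]]' --dr '[[0,0,0],[0,0,0],[0,0,0],[0,0,0],[0,0,0],[0,0,0],[0,0,0],[0,0,0],[0,0,0],[0,0,0]]'

```text
time: 28.37
position: [0.5865, 0.1751, 0.1379]
tool_rot: [-3.109, -0.451, -0.001]
ft_force: [-3.3, -0.6, 3.6]
grip_width: 0.31
grip_force: 45.0
```

```bash
python3 st.py
```

```text
position [0.5865 0.1751 0.1379]
tool_rot [-3.1091e+00 -4.5060e-01 -9.0000e-04]
ft_force [-3.2534 -0.5869  3.6051]
torque [-0.2291  0.637   0.0069]
contact xy (mm) 30.0 -4.7
```

Request:
send_rows --xyz '[[-0.4,-0.1,0],[-0.8,-0.2,0],[-0.8,-0.2,0.5],[-0.8,-0.2,1],[-0.8,-0.2,1.5],[-0.8,-0.2,2],[-0.8,-0.2,2.5],[-0.8,-0.2,3],[-0.8,-0.2,3.5],[-0.8,-0.2,4]]' --dr '[[0,0,0],[0,0,0],[0,0,0],[0,0,0],[0,0,0],[0,0,0],[0,0,0],[0,0,0],[0,0,0],[0,0,0]]'

```text
time: 29.2
position: [0.5857, 0.1749, 0.1336]
tool_rot: [3.109, 0.451, 0.001]
ft_force: [1.3, 0.0, 0.3]
grip_width: 0.312
grip_force: 45.0
```

```bash
python3 st.py
```

```text
position [0.5857 0.1749 0.1336]
tool_rot [3.1091e+00 4.5050e-01 7.0000e-04]
ft_force [1.2584 0.0225 0.3199]
torque [-0.0039 -0.1861  0.0069]
contact xy (mm) -23.9 -1.3
```

Sliding freely now. I'll press on to the stop.

Request:
send_rows --xyz '[[0,0,0.5],[0,0,1],[0,0,1.5],[0,0,2],[0,0,2.5],[0,0,3],[0,0,3.5],[0,0,4],[0,0,4],[0,0,4]]' --dr '[[0,0,0],[0,0,0],[0,0,0],[0,0,0],[0,0,0],[0,0,0],[0,0,0],[0,0,0],[0,0,0],[0,0,0]]'

```text
time: 30.03
position: [0.5855, 0.1748, 0.1296]
tool_rot: [3.109, 0.451, -0.0]
ft_force: [0.4, -0.0, 1.8]
grip_width: 0.311
grip_force: 45.0
```

```bash
python3 st.py
```

```text
position [0.5855 0.1748 0.1296]
tool_rot [ 3.109   0.4505 -0.    ]
ft_force [ 0.3724 -0.0223  1.8287]
torque [ 0.0068 -0.3144  0.022 ]
contact xy (mm) 21.3 1.4
```

Request:
send_rows --xyz '[[0,0,0.3],[0,0,0.6],[0,0,0.9],[0,0,1.2],[0,0,1.5],[0,0,1.8],[0,0,1.8],[0,0,1.8],[0,0,1.8],[0,0,1.8]]' --dr '[[0,0,0],[0,0,0],[0,0,0],[0,0,0],[0,0,0],[0,0,0],[0,0,0],[0,0,0],[0,0,0],[0,0,0]]'

```text
time: 30.87
position: [0.5858, 0.175, 0.1285]
tool_rot: [3.109, 0.45, 0.001]
ft_force: [0.9, -0.2, 6.4]
grip_width: 0.31
grip_force: 45.0
```

On the stop at about 14 N total, and the height agrees. I'll release and retreat.

Request:
send_rows --xyz '[[0,0,-0.5],[0,0,-1],[0,0,-1],[0,0,-1],[0,0,-1],[0,0,-1],[0,0,-1],[0,0,-1],[0,0,-1],[0,0,-1]]' --dr '[[0,0,0],[0,0,0],[0,0,0],[0,0,0],[0,0,0],[0,0,0],[0,0,0],[0,0,0],[0,0,0],[0,0,0]]' --jaw 50

```text
time: 31.7
position: [0.5855, 0.1749, 0.1288]
tool_rot: [3.109, 0.451, -0.0]
ft_force: [0.4, 1.1, 0.5]
grip_width: 0.573
grip_force: 0.0
```

Request:
send_rows --xyz '[[0,0,-3],[0,0,-10],[0,0,-25],[0,0,-50],[0,0,-80],[0,0,-110],[0,0,-140],[0,0,-160],[0,0,-170],[0,0,-170]]' --dr '[[0,0,0],[0,0,0],[0,0,0],[0,0,0],[0,0,0],[0,0,0],[0,0,0],[0,0,0],[0,0,0],[0,0,0]]'

```text
time: 32.53
position: [0.5865, 0.1756, 0.3019]
tool_rot: [-3.109, -0.451, -0.008]
ft_force: [0.9, 0.5, 0.5]
grip_width: 0.574
grip_force: 0.0
```

Request:
send_rows --xyz '[[-10,20,0],[-25,50,0],[-40,85,0],[-50,120,0],[-60,155,0],[-70,190,0],[-80,220,0],[-80,240,0],[-80,250,0],[-80,250,0]]' --dr '[[0,0,0],[0,0,0],[0,0,0],[0,0,0],[0,0,0],[0,0,0],[0,0,0],[0,0,0],[0,0,0],[0,0,0]]'

```text
time: 33.37
position: [0.5793, -0.0905, 0.2969]
tool_rot: [-3.11, -0.444, 0.004]
ft_force: [0.3, -0.1, -0.3]
grip_width: 0.575
grip_force: 0.0
```

```bash
python3 - <<'E'
from h import *
S=avg("scene",3); K=cam("scene"); t=np.linspace(0,2*np.pi,90)
x0,y0=290,150;k=5
c=cv2.resize(np.clip(S[y0:y0+118,x0:x0+155],0,255).astype(np.uint8),None,fx=k,fy=k,interpolation=cv2.INTER_CUBIC)[:,:,::-1].copy()
for x,y in((.539,.015),(.582,.1745)):
  for r,z in((.039,.11),(.014,.146)):
    a=cv2.projectPoints(np.c_[x+r*np.cos(t),y+r*np.sin(t),np.full(90,z)],K[1],K[2],K[0],None)[0][:,0]
    cv2.polylines(c,[((a-[x0,y0]+.5)*k-.5).round().astype(int)],True,(0,255,0),1)
cv2.imwrite("pics/end.png",c)
E
```

```text
(no output)
```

View pics/end.png

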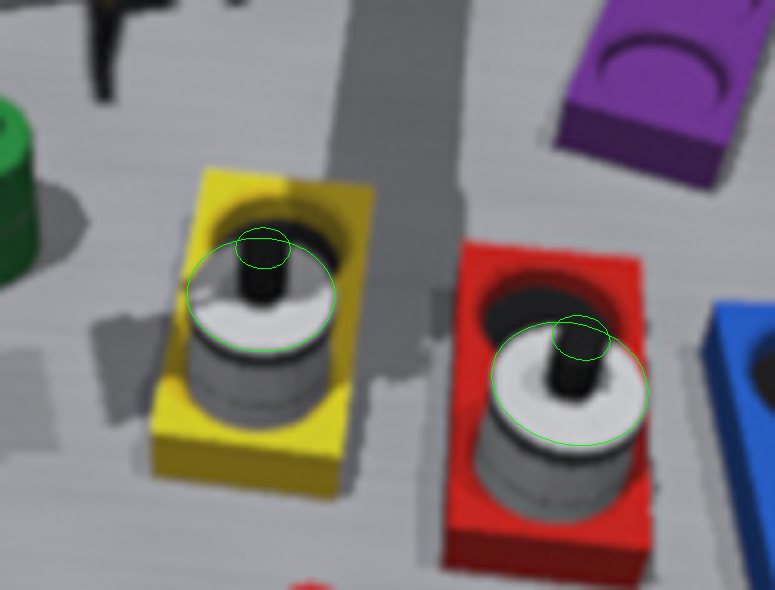

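Both canisters stand upright and match their home outlines: the yellow lid at (262,295) and the red lid at (570,385). I'll hand it in.

```bash
python3 -c "
from bench import *
print(close_job())"
```

```text
the job is handed in; nothing more can be done
None
```

I handed the job in with both canisters upright and pressed onto the stop: the ~515 g one (by lift force) in the yellow holder and the ~800 g one in the red; I have no verdict back yet.

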